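Set out the leaving-home things on the hallway shelf

TASK

Set the things out on the hallway shelf, seen from the robot and square to the wooden runner: the red bike light on the runner midway between the blue key bowl and the plant pot, the yellow tin on the shelf straight behind the bowl (the side away from the robot), and the folded reading glasses on the shelf straight in front of the pot (the robot's side). The tin and the glasses each lie with their long side parallel to the runner and a gap of about 3 cm to the bowl or pot; only once the tin stands there, lay the carabiner with its keys flat and centred on top of it. Let go of everything at the end, and leave the padlock, the torch and the tape measure where they are.

Things in the scene. Friction and masses are not known exactly. Their poses are not given: they have to be found in the camera images.
- runner: Flat wooden runner board fixed on the white shelf (the shelf's top is at height 0), 110 (x) x 340 (y) x 6 mm. Origin at the centre of its underside. Its y axis runs along its long side, to the robot's left; its x axis points away from the robot, give or take 12 degrees of yaw. The bowl and the pot are fixed on it, one 110 mm to each side of its centre; which of them is left varies.
- bowl: Blue glazed round key bowl, empty, fixed on the runner: 100 mm across the rim (radius 50), 45 mm high. Origin at the centre of its underside, 6 mm above the shelf; its axes are parallel to the runner's (x = behind, y = left).
- pot: Round terracotta plant pot with a small green succulent, fixed on the runner: 80 mm across the rim (radius 40), 55 mm high, 71 mm with the plant. Origin at the centre of its underside, 6 mm above the shelf; its axes are parallel to the runner's (x = behind, y = left).
- bike_light: Red plastic bike light, loose: block 62 (x) x 36 (y) x 30 mm high with a clear round lens at its -x end and a black button on top. Origin at the centre of its underside. Gripped across its 36 mm width (y). May lie either way round on the runner; its length along the runner leaves most room for the fingers.
- tin: Small closed yellow tin box with a thin dark line round it, loose: 48 (x) x 66 (y, long side) x 22 mm high, flat top. Origin at the centre of its underside. Can be gripped across the 66 mm (y) or the 48 mm (x). Placed behind the bowl with a 30 mm gap its origin is 104 mm from the bowl's.
- carabiner: Aluminium oval carabiner with two brass keys lying fixed inside the loop, loose, lying flat: 76 (x) x 42 (y) x 9 mm high. Origin at the centre of its underside. Gripped across its two straight sides, 42 mm (y), with the fingertips 2 to 4 mm above what it lies on. Any direction on the tin is fine.
- glasses: Folded black reading glasses, loose, lenses flat on the shelf (5 mm high, 42 mm in x), 130 mm long in y. The folded temples run along y as one ridge 10 mm wide in x, 12 to 22 mm above the underside: grip it over the origin, closing along x. Origin at the centre of the underside. With a 30 mm gap it is 91 mm from the pot's; open only part way there. May lie either way round.
- padlock: Small brass padlock lying flat, loose, 52 x 36 x 18 mm, in front of the runner's middle; not to be moved. Origin at its underside, near its middle.
- torch: Small black torch lying loose, pointing towards the runner, 84 (x) x 24 (y) x 24 mm, behind the runner's middle; not to be moved. Origin at the centre of its underside.
- tape: Orange tape measure lying loose, 55 x 60 x 30 mm, at the right far side; not to be moved. Origin at the centre of its underside.

How it is judged:
By the outcome, as a careful person would: the job done as asked, in the order asked, and still so for the second after the job is handed in, with the robot touching nothing.
It also fails if it takes over 112 s, if anything falls off the work surface, if the arm or the gripper's body presses on something with over 40 N, if the wrist force passes 120 N, or if a joint passes its speed limit or range.

ROBOT

A 7-joint arm with a two-finger parallel gripper is mounted at the origin on the work surface. World frame = base frame: x ahead of the robot, y to its left, z up, the work surface at z = 0. Lengths are in m, angles in rad, forces in N, time in s.
With the tool pointing down it reaches from about 0.425 to 0.875 m from the base axis. Payload 4.7 kg.
Tool frame: the origin (TCP) lies on the centre line of the jaws, within the pads' length; the fingertips stand 22 mm ahead of it and the grasp point (between the pads) lies 3 mm ahead of it; z points along the fingers, y is the direction in which the jaws open and shut (so a half turn about z gives the same grasp; the last joint's range is limited). The gripper opens to 87 mm and grips with 3 to 60 N. Pads are 19 mm wide; open, the fingers measure 117 mm over their backs; the gripper's body (75 mm by 190 mm) begins 51 mm behind the grasp point.
Start: joints at [-1.252, 0.321, -0.07, 1.45, 0.023, 1.371, -0.057], TCP at [0.195, 0.62, 0.245] pointing down, gripper open.
Joint ranges: [-2.86, 2.86], [-0.3, 2.09], [-1.38, 1.24], [0.06, 2.45], [-1.56, 4.7], [0.09, 2.05], [-2.69, 2.69]. Speed limits (rad/s): [2.57, 2.57, 3.14, 3.14, 3.14, 3.14, 3.14].

INTERFACE

Orientations are given as a rotation vector (axis times angle).
In Python, from bench import ctrl, imaging, close_job, finder gives the robot as it stands. The module is installed in compiled form; this text tells all that it offers.
- The arm moves only by the shell command python3 -m jog 'ROWS' [FORCE]. ROWS is JSON, a list that holds one entry, the list of rows, each a list of 7 numbers: the shift along the tool's x, y, z in cm, then the turn, a rotation vector about the tool's x, y, z in degrees, then the finger opening in cm, from 0 to 8.7. In form: [[[dx, dy, dz, ax, ay, az, claw], ...]]. A call has 1 to 12 rows; each row shifts and turns the commanded pose from where the row before left it, along the tool's axes as they then stand; what a row does not reach is not made up. A row lasts 1/10 s, in which the tool goes at most 50 mm and 8.59 degrees, less where a joint would pass 70% of its speed; a pose out of reach is approached as far as the arm can. A call is refused whole if a number of a shift passes 5 or a number of a turn 8.59, either way. A call with a gripper value outside its range is refused whole. The fingers move at their own pace and stop on an object; FORCE is the grip in N (left out, the last holds). Time passes only in rows, so rows that do not move let the fingers close. It gives the time, the measured TCP pose, the force and the opening at its end, in the units of the state.
- ctrl.get_state(): the state, without advancing time (a new reading comes with each control period).
- imaging.get_image(name): name is "scene" or "top" or "wrist"; returns a dict with "frame" (384x512x3 uint8, red, green, blue), "intrinsics" (3x3 intrinsics, pixels), "pose" (4x4, takes a point from camera to world coordinates). Camera axes: x right, y down, z forward; pixel columns grow to the right and rows downward; lengths in m; the calibration is good to about 2 mm. A picture is of the moment at which its call begins. There is no depth.
- close_job(): hands the job in, once; it reports no verdict.
Trained networks look in the newest picture that a camera, given by its name, has taken for a name from the list of things; names that differ only in an ending like _2 or _b are one class to them, and where a whole thing is asked for, a point or a joint stands for the part that bears it (a point fixed in the world has none). Each returns a list of dicts, best first, with "conf" (0 to 1); they miss things now and then, are a little off and sometimes report something else, mostly with a low value. They report only what shows in the picture. A call takes as long as a camera call.
- finder.trace(label, camera): "region" (384x512 bool, what is visible of it) and "point" ([row, column] as shares, 0 to 1, of the picture: columns of its width, rows of its height, amid what is visible of it).
- finder.spot_point(label, camera): "point" ([row, column] as shares, 0 to 1, of the picture: columns of its width, rows of its height: a listed point, or the origin of a listed thing).
The state is a dict: "time": time; "joint_positions": joint angles; "qd": joint speeds; "joint_torque": joint torques, N m; "position": TCP position; "tool_rot": TCP orientation; "ft_force": force on the tool from outside, world axes, zero at the start; "torque": the same for the moment, N m; "grip_width": opening from 0.0 (shut) to 1.0 (fully open).
Only numpy, scipy, OpenCV 4.12 (cv2) and the standard library are available. Lean on these libraries where they do the work, as an engineer would, in place of code of your own. Each camera call takes 0.05 s, during which the arm holds its last target. There are 200 camera calls.

## Working session

There is one attempt and no reset: what is moved stays moved. The work goes in short steps, Python scripts to look and compute and a shell command to move; the robot and the scene stay as the last step left them, time stands still between calls to the robot, and variables do not carry over. Pictures are saved under pics/ and viewed, about 12 in all and at most 16, crops included, and the job is handed in when it is done.

```bash
mkdir -p pics; cat > h.py <<'E'
import numpy as np, cv2
from bench import ctrl, imaging, finder
def shot(n, f=None):
    d=imaging.get_image(n)
    if f: cv2.imwrite('pics/'+f, d['frame'][:,:,::-1])
    return d
def plane(d,rc,z):
    r,c=rc; K=np.array(d['intrinsics']);T=np.array(d['pose'])
    v=T[:3,:3]@np.linalg.solve(K,[c,r,1.]);o=T[:3,3]
    return o+v*(z-o[2])/v[2]
def proj(d,p):
    T=np.array(d['pose']);q=np.array(d['intrinsics'])@(T[:3,:3].T@(np.asarray(p)-T[:3,3]));return q[1]/q[2],q[0]/q[2]
def tri(obs):
    A=np.zeros((3,3));b=np.zeros(3)
    for d,(r,c) in obs:
        T=np.array(d['pose']);v=T[:3,:3]@np.linalg.solve(np.array(d['intrinsics']),[c,r,1.]);v/=np.linalg.norm(v)
        P=np.eye(3)-np.outer(v,v);A+=P;b+=P@T[:3,3]
    return np.linalg.solve(A,b)
E
python3 - <<'E'
from h import *
np.set_printoptions(precision=3,suppress=True)
s=ctrl.get_state();print(s['time'],s['position'],s['tool_rot'],s['grip_width'])
D={n:shot(n,n+'0.png') for n in('scene','top')}
for n in D: print(n,D[n]['pose'],D[n]['intrinsics'][0])
for l in 'runner bowl pot bike_light tin carabiner glasses padlock torch tape'.split():
    o=[]
    for n in D:
        t=finder.spot_point(l,n)
        if t:
            p=np.array(t[0]['point'])*[384,512];o.append((D[n],p));print(l,n,round(t[0]['conf'],2),p,plane(D[n],p,0.006 if l in('runner','bowl','pot') else 0))
    if len(o)==2: print('   tri',tri(o))
print(ctrl.get_state()['time'])
a=cv2.imread('pics/top0.png');b=cv2.imread('pics/scene0.png')
E
```

```text
0.0 [0.195 0.62  0.243] [-0.477 -3.105  0.003] 0.9952160775352981
scene [[ 0.631  0.604 -0.487  1.073]
 [ 0.776 -0.503  0.38  -0.378]
 [-0.016 -0.618 -0.786  0.855]
 [ 0.     0.     0.     1.   ]] [407.662   0.    251.46 ]
top [[ 0.022 -0.992  0.127  0.434]
 [-1.    -0.024 -0.013  0.011]
 [ 0.016 -0.126 -0.992  1.041]
 [ 0.     0.     0.     1.   ]] [447.983   0.    263.087]
runner scene 0.97 [195.418 249.19 ] [0.554 0.019 0.006]
runner top 0.74 [196.493 254.208] [0.541 0.017 0.006]
   tri [ 0.544  0.021 -0.006]
bowl scene 0.57 [172.915 278.682] [0.545 0.131 0.006]
bowl top 0.85 [192.115 211.098] [0.548 0.117 0.006]
   tri [0.55  0.12  0.017]
pot scene 0.67 [215.309 210.483] [ 0.541 -0.096  0.006]
pot top 0.77 [198.413 302.285] [ 0.539 -0.095  0.006]
   tri [ 0.539 -0.095  0.003]
bike_light scene 0.62 [141.389 350.003] [0.584 0.375 0.   ]
bike_light top 0.97 [174.298 104.909] [0.585 0.367 0.   ]
   tri [0.586 0.368 0.005]
tin scene 0.95 [286.886 120.576] [ 0.567 -0.366  0.   ]
tin top 0.78 [190.618 416.717] [ 0.564 -0.365  0.   ]
   tri [ 0.565 -0.366 -0.004]
carabiner scene 0.79 [124.915 303.206] [0.444 0.319 0.   ]
carabiner top 0.82 [237.005 117.402] [0.44  0.329 0.   ]
   tri [ 0.439  0.329 -0.009]
glasses scene 0.58 [236.39  104.192] [ 0.42  -0.333 -0.   ]
glasses top 0.86 [252.71  404.378] [ 0.419 -0.333  0.   ]
   tri [ 0.419 -0.333 -0.002]
padlock top 0.51 [237.619 252.006] [0.446 0.02  0.   ]
torch scene 0.8 [232.397 274.893] [ 0.68  -0.001  0.   ]
torch top 0.84 [139.2   257.792] [0.678 0.012 0.   ]
   tri [ 0.678  0.008 -0.011]
tape scene 0.72 [310.003 193.894] [ 0.718 -0.268  0.   ]
tape top 0.74 [127.488 375.501] [ 0.714 -0.269  0.   ]
   tri [ 0.716 -0.269 -0.004]
1.1
```

View pics/top0.png

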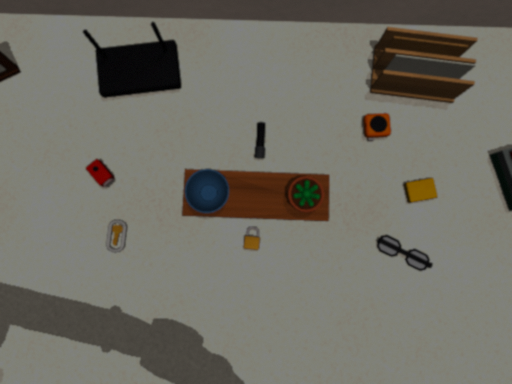

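View pics/scene0.png

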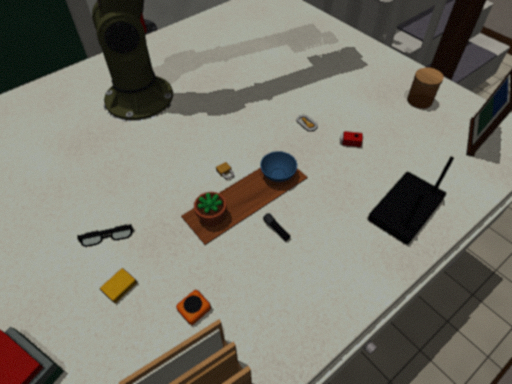

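The bowl is on the left (top view row 191, col 207) and the pot on the right (193, 306). The light is at (173, 100), carabiner (236, 117), tin (190, 421) and glasses (252, 404). All of them are clear of other things. Next I'll get yaws and finer positions from the masks.

```bash
cat >> h.py <<'E'
def rect(d,lab,cam,z):
    t=finder.trace(lab,cam)
    if not t: return None
    m=t[0]['region'].astype(np.uint8)
    c=max(cv2.findContours(m,cv2.RETR_EXTERNAL,cv2.CHAIN_APPROX_NONE)[0],key=cv2.contourArea)[:,0]
    P=np.array([plane(d,(r,q),z)[:2] for q,r in c])*1000
    (cx,cy),(w,h),_=R=cv2.minAreaRect(P.astype(np.float32)); b=cv2.boxPoints(R)
    e=[b[1]-b[0],b[2]-b[1]]; e=max(e,key=np.linalg.norm)
    return round(t[0]['conf'],2),np.round([cx,cy],1),np.round([w,h],1),'long-axis deg from +x %.1f'%(np.degrees(np.arctan2(e[1],e[0]))%180)
E
python3 - <<'E'
from h import *
Z=dict(runner=.006,bowl=.051,pot=.061,bike_light=.02,tin=.015,carabiner=.006,glasses=.005,padlock=.01,torch=.012,tape=.02)
for n in('top','scene'):
    d=shot(n)
    for l in Z: print(n,l,rect(d,l,n,Z[l]))
d=shot('wrist','w0.png');print(d['pose'],d['intrinsics']);print(ctrl.get_state()['position'])
E
```

```text
top runner (0.95, array([545.7,  11.3]), array([340.6, 114. ]), 'long-axis deg from +x 89.5')
top bowl (0.61, array([547.1, 123.1]), array([96.3, 95.4]), 'long-axis deg from +x 1.8')
top pot (0.63, array([543.9, -97.8]), array([77.8, 80.4]), 'long-axis deg from +x 136.0')
top bike_light (0.78, array([585.2, 369.6]), array([71. , 41.4]), 'long-axis deg from +x 41.0')
top tin (0.68, array([ 566.4, -368.7]), array([51.5, 74.3]), 'long-axis deg from +x 100.7')
top carabiner (0.74, array([444.9, 330.8]), array([44.5, 73.7]), 'long-axis deg from +x 176.6')
top glasses (0.93, array([ 418.9, -331.7]), array([136.1,  42.9]), 'long-axis deg from +x 65.4')
top padlock (0.57, array([447.,  21.]), array([50. , 34.3]), 'long-axis deg from +x 1.3')
top torch None
top tape (0.94, array([ 711.7, -267.1]), array([64.9, 63.4]), 'long-axis deg from +x 4.7')
scene runner (0.69, array([549.2,  12.3]), array([340.5, 114.7]), 'long-axis deg from +x 89.2')
scene bowl (0.63, array([551.6, 119.4]), array([ 94.4, 105. ]), 'long-axis deg from +x 113.8')
scene pot (0.73, array([ 557.7, -103.7]), array([ 77.7, 101
[... 439 characters left out ...]
 (0.43, array([445.4,  20.9]), array([41.2, 60. ]), 'long-axis deg from +x 169.8')
scene torch (0.85, array([674.9,   6.7]), array([25.1, 91.9]), 'long-axis deg from +x 179.0')
scene tape (0.55, array([ 717.2, -268.5]), array([65. , 59.9]), 'long-axis deg from +x 6.3')
[[ 2.98829633e-01  9.13519167e-01  2.76013736e-01  1.19434704e-01]
 [ 9.54306404e-01 -2.86169784e-01 -8.60589388e-02  6.43883099e-01]
 [ 3.70301119e-04  2.89118637e-01 -9.57293203e-01  3.83861566e-01]
 [ 0.00000000e+00  0.00000000e+00  0.00000000e+00  1.00000000e+00]] [[340.77480666   0.         257.9118365 ]
 [  0.         340.77480666 192.25512418]
 [  0.           0.           1.        ]]
[0.19509828 0.62004926 0.24458997]
```

```bash
cat >> h.py <<'E'
from scipy.spatial.transform import Rotation as R_
def plan(x,y,z,yaw):
    "mm, deg (world angle of tool y); prints shift in present tool axes (cm), turn (deg)"
    s=ctrl.get_state();R=R_.from_rotvec(s['tool_rot']);a=np.radians(yaw)
    Y=np.array([np.cos(a),np.sin(a),0]);Z=np.array([0,0,-1.]);T=R_.from_matrix(np.c_[np.cross(Y,Z),Y,Z])
    d=np.array([x,y,z])/1000-s['position']
    print('t %.1f pos %s w %.3f F %s'%(s['time'],np.round(s['position']*1000,1) if hasattr(s['position'],'shape') else np.round(np.array(s['position'])*1000,1),s['grip_width']*8.7,np.round(s['ft_force'],1)))
    print(' shift cm now',np.round(R.inv().apply(d)*100,2),' after turn',np.round(T.inv().apply(d)*100,2),' turn',np.round(np.degrees((R.inv()*T).as_rotvec()),1))
E
python3 -m jog '[[[-3.7,-1,0.4,0,0,0,8.7],[-3.7,-1,0.4,0,0,0,8.7],[-3.7,-1,0.4,0,0,0,8.7],[-3.7,-1,0.4,0,0,0,8.7],[-3.7,-1,0.4,0,0,0,8.7],[-3.7,-1,0.4,0,0,0,8.7],[-3.7,-1,0.4,0,0,0,8.7],[-3.7,-1,0.4,0,0,0,8.7],[-3.7,-1,0.4,0,0,0,8.7],[-3.7,-1,0.4,0,0,0,8.7],[-3.7,-1,0.4,0,0,0,8.7],[-3.7,-1,0.4,0,0,0,8.7]]]' 30
python3 -m jog '[[[0,0,0,0,0,8.5,8.7],[0,0,0,0,0,8.5,8.7],[0,0,0,0,0,8.5,8.7],[0,0,0,0,0,8.5,8.7],[0,0,0,0,0,8.5,8.7],[0,0,0,0,0,8.5,8.7],[0,0,0,0,0,8.5,8.7],[0,0,0,0,0,8.5,8.7],[0,0,0,0,0,8.5,8.7],[0,0,0,0,0,8.5,8.7],[0,0,0,0,0,8.5,8.7],[0,0,0,0,0,8.5,8.7]]]'
python3 -m jog '[[[0,0,0,0,0,8.5,8.7],[0,0,0,0,0,8.5,8.7],[0,0,0,0,0,2.5,8.7],[0,0,0,0,0,0,8.7]]]'
python3 - <<'E'
from h import *
d=shot('wrist','w1.png')
print(rect(d,'bike_light','wrist',.03)); t=finder.spot_point('bike_light','wrist')
if t: print(plane(d,np.array(t[0]['point'])*[384,512],0))
plan(585,369,200,-49)
E
```

```text
time: 3.45
position: [0.5838, 0.3715, 0.1966]
tool_rot: [0.477, 3.105, 0.001]
ft_force: [-0.8, 0.0, -0.8]
grip_width: 0.999
time: 4.65
position: [0.5825, 0.3725, 0.1966]
tool_rot: [-2.718, -1.575, -0.0]
ft_force: [0.1, 0.1, 0.4]
grip_width: 1.0
time: 5.05
position: [0.5825, 0.3725, 0.1965]
tool_rot: [2.942, 1.102, -0.0]
ft_force: [0.1, -0.1, -0.1]
grip_width: 0.999
(0.57, array([588.4, 374.1]), array([63.4, 36.3]), 'long-axis deg from +x 41.1')
[0.58519053 0.37515591 0.        ]
t 5.2 pos [582.6 372.5 196.6] w 8.684 F [ 1.4 -0.  -0.2]
 shift cm now [-0.04  0.42 -0.34]  after turn [-0.04  0.42 -0.34]  turn [-0.  -0.   0.1]
```

View pics/w1.png

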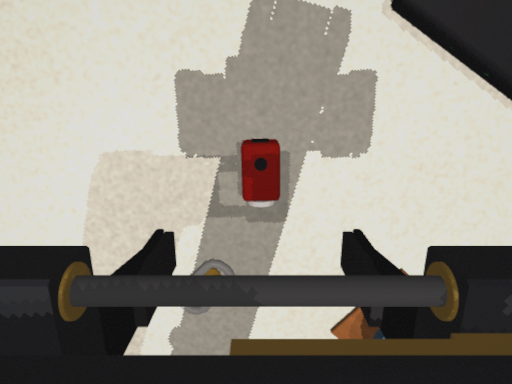

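Light is at row 172, col 261 in the wrist view, aligned with the jaws. I'll grasp it.

```bash
python3 -m jog '[[[0.2,0.3,3,0,0,0,8.7],[0,0,3.5,0,0,0,8.7],[0,0,3.5,0,0,0,8.7],[0,0,3.5,0,0,0,8.7],[0,0,2.5,0,0,0,8.7],[0,0,1,0,0,0,8.7],[0,0,0,0,0,0,8.7]]]' 20
python3 -m jog '[[[0,0,0,0,0,0,0],[0,0,0,0,0,0,0],[0,0,0,0,0,0,0],[0,0,0,0,0,0,0],[0,0,0,0,0,0,0],[0,0,0,0,0,0,0],[0,0,0,0,0,0,0]]]' 20
python3 -m jog '[[[0,0,-1,0,0,0,0],[0,0,-3,0,0,0,0],[0,0,-3,0,0,0,0],[0,0,-3,0,0,0,0],[0,0,-3,0,0,0,0]]]'
python3 -c "
from h import *
plan(546,12,155,-0.8)"
```

```text
time: 5.9
position: [0.5855, 0.3711, 0.0254]
tool_rot: [2.942, 1.102, -0.003]
ft_force: [-0.3, 0.7, 0.9]
grip_width: 1.0
time: 6.6
position: [0.5861, 0.3715, 0.0266]
tool_rot: [-2.942, -1.101, -0.0]
ft_force: [-0.3, 0.2, -0.6]
grip_width: 0.45
time: 7.1
position: [0.5861, 0.3712, 0.1585]
tool_rot: [-2.942, -1.101, -0.001]
ft_force: [0.5, -0.0, -0.3]
grip_width: 0.409
t 7.1 pos [586.1 371.2 158.5] w 3.554 F [ 0.5 -0.  -0.3]
 shift cm now [-26.61  24.47   0.34]  after turn [-35.98  -3.51   0.35]  turn [  0.   -0.  -48.2]
```

```bash
python3 -m jog '[[[0,0,0,0,0,-8,0],[0,0,0,0,0,-8,0],[0,0,0,0,0,-8,0],[0,0,0,0,0,-8,0],[0,0,0,0,0,-8,0],[0,0,0,0,0,-8.2,0]]]'
python3 -m jog '[[[-3,-0.3,0,0,0,0,0],[-3,-0.3,0,0,0,0,0],[-3,-0.3,0,0,0,0,0],[-3,-0.3,0,0,0,0,0],[-3,-0.3,0,0,0,0,0],[-3,-0.3,0,0,0,0,0],[-3,-0.3,0,0,0,0,0],[-3,-0.3,0,0,0,0,0],[-3,-0.3,0,0,0,0,0],[-3,-0.3,0,0,0,0,0],[-3,-0.3,0,0,0,0,0],[-3,-0.2,0,0,0,0,0]]]'
python3 -m jog '[[[0,0,0,0,0,0,0],[0,0,0,0,0,0,0]]]'
python3 -c "
from h import *
d=shot('wrist','w2.png')
for l,z in(('pot',.061),('bowl',.051),('runner',.006),('bike_light',.13)): print(l,rect(d,l,'wrist',z))
plan(546,12,34,-0.8)"
```

```text
time: 7.7
position: [0.5862, 0.3712, 0.1573]
tool_rot: [2.23, 2.213, 0.001]
ft_force: [-0.1, -0.8, -0.5]
grip_width: 0.413
time: 8.9
position: [0.5461, 0.0105, 0.1574]
tool_rot: [2.236, 2.206, 0.002]
ft_force: [0.2, 0.1, -0.7]
grip_width: 0.412
time: 9.1
position: [0.5465, 0.0112, 0.1573]
tool_rot: [2.239, 2.204, 0.002]
ft_force: [-0.3, -0.2, -0.7]
grip_width: 0.413
pot (0.72, array([544.6, -92.1]), array([77.5, 30.4]), 'long-axis deg from +x 0.0')
bowl (0.78, array([547.8, 110.5]), array([71. , 98.2]), 'long-axis deg from +x 179.2')
runner (0.69, array([546.5,  29.8]), array([148.5, 110.4]), 'long-axis deg from +x 88.8')
bike_light (0.67, array([546. ,  18.2]), array([42.8, 49.5]), 'long-axis deg from +x 90.0')
t 9.3 pos [546.4  13.2 156.6] w 3.553 F [ 0.9 -0.5 -0.1]
 shift cm now [-0.13 -0.04 12.26]  after turn [-0.12 -0.04 12.26]  turn [-0.  -0.   0.2]
```

View pics/w2.png

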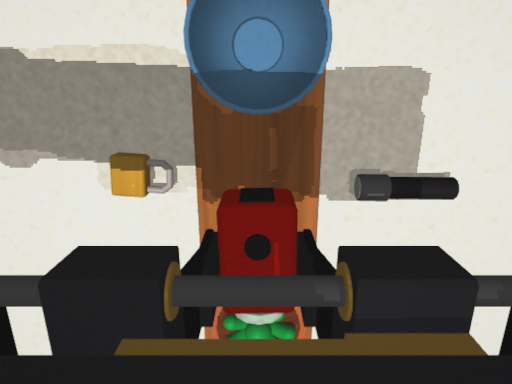

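The wrist view shows the light held squarely (rows 190–310, cols 220–297). The padlock (175, 130) and torch (188, 405) are clear of the fingers.

```bash
python3 -c "
from h import *
d=shot('wrist')
f=d['frame'].astype(int); m=(f[...,0]>100)&(f[...,1]<40)
print(np.where(m[:,240])[0][[0,-1]],f[185:200:1,235,0])
z=ctrl.get_state()['position'][2]+.0034
for rc in((189.5,258),(247,258),(310,258)): print(rc,plane(d,rc,z)*1000)
# bowl rim edges along runner axis and columns extremes
for rc in((112,259),(40,186),(40,331)): print(rc,plane(d,rc,.051)*1000)
plan(546,12,34,-0.8)"
```

```text
[205 312] [90 90 91 90 91 91 91 91 91 92 92 92 91 93 93]
(189.5, 258) [547.26755448  53.02225721 159.93946413]
(247, 258) [547.01081688  26.78444527 159.93946413]
(310, 258) [546.69599931  -5.38896607 159.93946413]
(112, 259) [548.17664831  77.68231609  51.        ]
(40, 186) [500.30574528 124.60244666  51.        ]
(40, 331) [596.20589823 123.65014328  51.        ]
t 9.4 pos [546.4  13.  156.5] w 3.576 F [ 0.2 -0.7 -0. ]
 shift cm now [-0.11 -0.04 12.25]  after turn [-0.1  -0.04 12.25]  turn [ 0.  -0.   0.1]
```

```bash
python3 -m jog '[[[-0.3,0,3,0,0,0,0],[0,0,3,0,0,0,0],[0,0,3,0,0,0,0],[0,0,2,0,0,0,0],[0,0,0.9,0,0,0,0],[0,0,0.3,0,0,0,0],[0,0,0,0,0,0,0]]]'
python3 -m jog '[[[0,0,0.1,0,0,0,0],[0,0,0,0,0,0,0],[0,0,0,0,0,0,6.5],[0,0,0,0,0,0,6.5],[0,0,0,0,0,0,6.5],[0,0,0,0,0,0,6.5]]]'
python3 -m jog '[[[0,0,-2,0,0,0,6.5],[0,0,-3,0,0,0,6.5],[0,0,-4,0,0,0,6.5],[0,0,-4,0,0,0,6.5],[0,0,-4,0,0,0,6.5]]]'
python3 -c "
from h import *
plan(439,310,180,90)"
```

```text
time: 10.1
position: [0.5468, 0.0091, 0.0351]
tool_rot: [2.235, 2.207, 0.001]
ft_force: [0.3, -0.2, -0.2]
grip_width: 0.407
time: 10.7
position: [0.5463, 0.0089, 0.0337]
tool_rot: [2.236, 2.207, 0.0]
ft_force: [-0.7, 0.1, 0.1]
grip_width: 0.689
time: 11.2
position: [0.546, 0.0087, 0.2052]
tool_rot: [-2.236, -2.206, -0.0]
ft_force: [0.7, -0.2, 1.5]
grip_width: 0.744
t 11.2 pos [546.    8.7 205.2] w 6.470 F [ 0.7 -0.2  1.5]
 shift cm now [ 29.98 -11.11   2.52]  after turn [10.7  30.13  2.52]  turn [  0.   -0.  -90.8]
```

```bash
python3 -m jog '[[[-3.1,0.2,0,0,0,0,8.7],[-3.1,0.2,0,0,0,0,8.7],[-3.1,0.2,0,0,0,0,8.7],[-3.1,0.2,0,0,0,0,8.7],[-3.1,0.2,0,0,0,0,8.7],[-3.1,0.2,0,0,0,0,8.7],[-3.1,0.2,0,0,0,0,8.7],[-3.1,0.2,0,0,0,0,8.7],[-3.1,0.2,0,0,0,0,8.7],[-3.1,0.2,0,0,0,0,8.7],[-3.1,0.1,0,0,0,0,8.7],[-3.1,0,0,0,0,0,8.7]]]'
python3 -m jog '[[[0,0,0,0,0,8.5,8.7],[0,0,0,0,0,8.5,8.7],[0,0,0,0,0,8.5,8.7],[0,0,0,0,0,8.5,8.7],[0,0,0,0,0,8.5,8.7],[0,0,0,0,0,8.5,8.7],[0,0,0,0,0,8.5,8.7],[0,0,0,0,0,8.5,8.7],[0,0,0,0,0,8.5,8.7],[0,0,0,0,0,2,8.7],[0,0,0,0,0,0,8.7],[0,0,0,0,0,0,8.7]]]'
python3 - <<'E'
from h import *
d=shot('wrist');e=shot('top');c=shot('scene')
print(rect(d,'tin','wrist',.022)); 
o=[(x,np.array(finder.spot_point('tin',n)[0]['point'])*[384,512]) for x,n in((d,'wrist'),(e,'top'),(c,'scene')) if finder.spot_point('tin',n)]
for x,p in o: print(plane(x,p,0)*1000)
print(tri(o)*1000)
for l,z in(('bowl',.051),('pot',.061),('bike_light',.036),('runner',.006)): print(l,rect(e,l,'top',z)) 
t=finder.spot_point('bike_light','top');print(t and plane(e,np.array(t[0]['point'])*[384,512],.006))
plan(566,-367,26,-79)
T=cv2.resize(e['frame'][140:250,150:360],None,fx=2.4,fy=2.4,interpolation=2);W=d['frame']
S=np.zeros((384,512+504,3),np.uint8);S[:,:512]=W;S[:264,512:]=T
cv2.imwrite('pics/m3.png',cv2.resize(S,(800,302))[:,:,::-1])
E
```

```text
time: 12.4
position: [0.5624, -0.3643, 0.2033]
tool_rot: [-2.235, -2.207, -0.0]
ft_force: [0.4, -0.1, 0.2]
grip_width: 1.0
time: 13.6
position: [0.5624, -0.3632, 0.2034]
tool_rot: [-3.127, -0.296, 0.0]
ft_force: [0.7, -0.1, 1.0]
grip_width: 0.996
(0.77, array([ 567.4, -367.2]), array([49.5, 65.9]), 'long-axis deg from +x 102.1')
[ 566.47790617 -369.67069386    0.        ]
[ 5.58921798e+02 -3.64100659e+02  2.22044605e-13]
[ 571.44153397 -369.9650216     0.        ]
[ 561.63744918 -370.33953382  -17.55377265]
bowl (0.61, array([547.7, 121.4]), array([96.7, 93.9]), 'long-axis deg from +x 46.7')
pot (0.66, array([545. , -97.8]), array([76.2, 78.8]), 'long-axis deg from +x 136.0')
bike_light (0.97, array([546.8,   9.7]), array([38.6, 61. ]), 'long-axis deg from +x 91.3')
runner (0.96, array([545.5,  12.4]), array([339.5, 111.1]), 'long-axis deg from +x 89.2')
[0.54216866 0.00669256 0.006     ]
t 14.3 pos [ 562.3 -363.4  203.5] w 8.730 F [ 0.3 -0.1 -0.2]
 shift cm now [ 0.29  0.43 17.75]  after turn [ 0.29  0.43 17.75]  turn [-0.  -0.  -0.3]
```

View pics/m3.png

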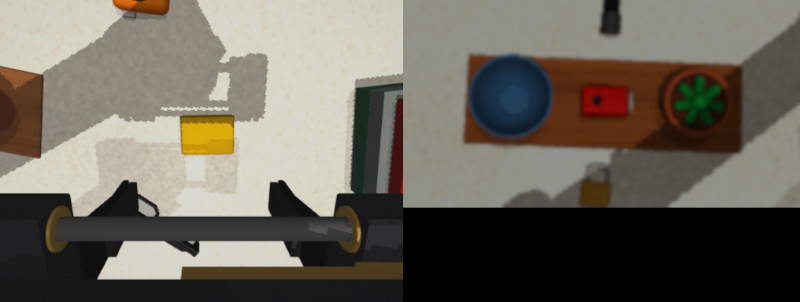

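The light sits midway on the runner: the top-view crop shows equal gaps to the bowl and the pot. The tin (wrist view, square in the jaws) is ready to grasp.

```bash
python3 -m jog '[[[0.4,0.5,3.5,0,0,0,8.7],[0,0,3.5,0,0,0,8.7],[0,0,3.5,0,0,0,8.7],[0,0,3.5,0,0,0,8.7],[0,0,2.5,0,0,0,8.7],[0,0,1.3,0,0,0,8.7],[0,0,0,0,0,0,8.7]]]' 20
python3 -m jog '[[[0,0,0,0,0,0,5],[0,0,0,0,0,0,5],[0,0,0,0,0,0,5],[0,0,0,0,0,0,5]]]' 20
python3 -c "
from h import *
plan(649,124,130,-90.8)"
```

```text
time: 15.05
position: [0.5669, -0.3674, 0.0248]
tool_rot: [-3.127, -0.294, 0.002]
ft_force: [-0.1, 0.1, -0.6]
grip_width: 1.004
time: 15.45
position: [0.5676, -0.3676, 0.0262]
tool_rot: [3.128, 0.294, 0.002]
ft_force: [0.0, 0.4, 2.2]
grip_width: 0.758
t 15.4 pos [ 567.6 -367.6   26.2] w 6.590 F [0.  0.4 2.2]
 shift cm now [ 17.18 -46.78 -10.38]  after turn [  7.45 -49.27 -10.38]  turn [ 0.  -0.1 11.5]
```

```bash
python3 -m jog '[[[0,0,-1,0,0,0,5],[0,0,-3,0,0,0,5],[0,0,-3,0,0,0,5],[0,0,-3,0,0,5.7,5],[0,0,-0.5,0,0,5.7,5],[0.6,-2.5,0,0,0,0,5],[0.6,-3.5,0,0,0,0,5],[0.6,-4.3,0,0,0,0,5],[0.6,-4.3,0,0,0,0,5],[0.6,-4.3,0,0,0,0,5],[0.6,-4.3,0,0,0,0,5],[0.6,-4.3,0,0,0,0,5]]]'
python3 -m jog '[[[0.6,-4.3,0,0,0,0,5],[0.6,-4.3,0,0,0,0,5],[0.6,-4.3,0,0,0,0,5],[0.6,-4.3,0,0,0,0,5],[0.6,-2.5,0,0,0,0,5],[0.5,-1.6,0,0,0,0,5],[0.5,0,0,0,0,0,5],[0,0,0,0,0,0,5]]]'
python3 - <<'E'
from h import *
d=shot('wrist','w4.png')
plan(651.2,120.8,27,-90.8)
z=ctrl.get_state()['position'][2]
print(rect(d,'tin','wrist',z-.004));print(rect(d,'bowl','wrist',.051))
E
```

```text
time: 16.65
position: [0.6124, -0.0912, 0.1313]
tool_rot: [-3.141, 0.018, -0.001]
ft_force: [0.0, 0.3, -0.7]
grip_width: 0.756
time: 17.45
position: [0.6554, 0.1172, 0.1309]
tool_rot: [3.14, -0.021, 0.001]
ft_force: [-0.4, -2.2, -1.0]
grip_width: 0.761
t 17.5 pos [655.1 116.3 130.9] w 6.573 F [-0.7 -0.8 -1.9]
 shift cm now [-0.4  -0.46 10.39]  after turn [-0.39 -0.45 10.39]  turn [ 0.1 -0.  -0.1]
(0.84, array([667.8, 117.3]), array([33.1, 64.1]), 'long-axis deg from +x 90.4')
(0.73, array([563.8, 123.5]), array([97.2, 26.1]), 'long-axis deg from +x 89.3')
```

View pics/w4.png

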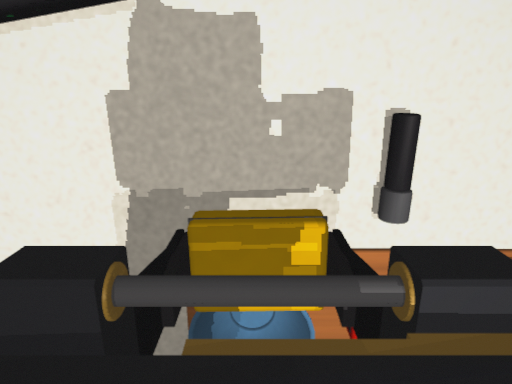

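```bash
python3 -m jog '[[[-0.4,-0.4,3,0,0,0,5],[0,0,3,0,0,0,5],[0,0,3,0,0,0,5],[0,0,1,0,0,0,5],[0,0,0.3,0,0,0,5],[0,0,0.1,0,0,0,5],[0,0,0,0,0,0,5]]]'
python3 -m jog '[[[0,0,0,0,0,0,8.7],[0,0,0,0,0,0,8.7],[0,0,0,0,0,0,8.7],[0,0,0,0,0,0,8.7],[0,0,0,0,0,0,8.7]]]'
python3 -m jog '[[[0,0,-2,0,0,0,8.7],[0,0,-4,0,0,0,8.7],[0,0,-4,0,0,0,8.7],[0,0,-4,0,0,0,8.7],[0,0,-4,0,0,0,8.7],[0,0,0,0,0,0,8.7],[0,0,0,0,0,0,8.7]]]'
python3 - <<'E'
from h import *
d=shot('wrist','w5.png')
plan(444,330,180,90)
print(rect(d,'tin','wrist',.022));print(rect(d,'bowl','wrist',.051))
E
```

```text
time: 18.3
position: [0.652, 0.1232, 0.0282]
tool_rot: [-3.141, 0.019, -0.004]
ft_force: [0.4, -0.3, -0.3]
grip_width: 0.752
time: 18.8
position: [0.6509, 0.1236, 0.0267]
tool_rot: [-3.141, 0.018, -0.0]
ft_force: [-0.4, 0.8, 0.5]
grip_width: 0.991
time: 19.5
position: [0.6515, 0.1233, 0.2089]
tool_rot: [-3.14, 0.019, -0.005]
ft_force: [0.0, -0.3, -0.5]
grip_width: 0.995
t 19.6 pos [650.7 123.5 207.2] w 8.684 F [ 0.5 -0.  -0.5]
 shift cm now [-20.91 -20.4    2.73]  after turn [20.67 20.65  2.72]  turn [-0.000e+00  1.000e-01  1.793e+02]
(0.84, array([651.5, 123.7]), array([49.9, 65.3]), 'long-axis deg from +x 90.5')
(0.79, array([579.1, 123.7]), array([95.2, 41.5]), 'long-axis deg from +x 89.5')
```

View pics/w5.png

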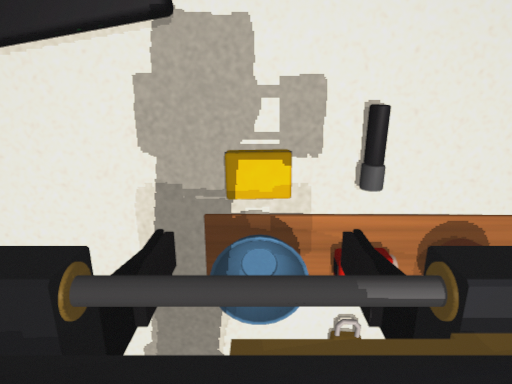

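The tin is behind the bowl (tin at col 258, bowl at col 259), with long sides parallel to the runner. Next is the carabiner.

```bash
python3 -m jog '[[[-1.6,-1.6,0,0,0,3,8.7],[-2.7,-2.7,0,0,0,0,8.7],[-2.7,-2.7,0,0,0,0,8.7],[-2.7,-2.7,0,0,0,0,8.7],[-2.7,-2.7,0,0,0,0,8.7],[-2.7,-2.7,0,0,0,0,8.7],[-2.7,-2.7,0,0,0,0,8.7],[-1.6,-1.6,0,0,0,0,8.7],[0,0,2,0,0,0,8.7],[0,0,0,0,0,0,8.7],[0,0,0,0,0,0,8.7]]]'
python3 - <<'E'
from h import *
d=shot('wrist','w6.png')
c=shot('scene')
o=[]
for x,n in((d,'wrist'),(c,'scene')):
    t=finder.spot_point('carabiner',n)
    if t: o.append((x,np.array(t[0]['point'])*[384,512])); print(plane(*o[-1],0)*1000)
if len(o)==2: print(tri(o)*1000)
print(rect(d,'carabiner','wrist',.006))
plan(445,330,25,-94)
E
```

```text
time: 20.75
position: [0.4686, 0.3277, 0.1859]
tool_rot: [3.138, -0.102, -0.001]
ft_force: [-0.3, 0.1, 0.5]
grip_width: 0.998
[447.60807014 331.5963497    0.        ]
[ 4.37884320e+02  3.36646430e+02 -1.11022302e-13]
[447.55967062 330.01020757   8.82015642]
(0.64, array([445.4, 331.7]), array([41.3, 73.5]), 'long-axis deg from +x 175.2')
t 21.0 pos [469.5 328.2 187.1] w 8.664 F [ 0.6  0.2 -0.8]
 shift cm now [-2.470e+00 -1.000e-02  1.621e+01]  after turn [-2.460e+00 -1.000e-02  1.621e+01]  turn [-0.  -0.   0.3]
```

View pics/w6.png

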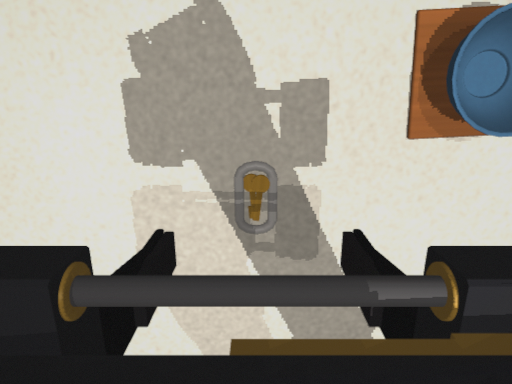

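The carabiner is in view (rows 161–233, col 256) with its long side square to the jaws.

```bash
python3 -m jog '[[[-1.2,-0.2,1,0,0,1,8.7],[-1.2,-0.1,3,0,0,0,8.7],[0,0,4,0,0,0,8.7],[0,0,4,0,0,0,8.7],[0,0,2.2,0,0,0,8.7],[0,0,1.5,0,0,0,8.7],[0,0,0.4,0,0,0,8.7],[0,0,0,0,0,0,8.7],[0,0,0,0,0,0,8.7]]]' 15
python3 -c "
from h import *
for i in range(3): plan(446,331.5,25,-94)"
```

```text
time: 21.9
position: [0.4461, 0.3341, 0.0269]
tool_rot: [-3.137, 0.128, -0.003]
ft_force: [-0.1, 0.7, -0.3]
grip_width: 1.001
t 21.9 pos [446.1 334.1  26.9] w 8.708 F [-0.1  0.7 -0.3]
 shift cm now [0.01 0.26 0.19]  after turn [0.01 0.26 0.19]  turn [-0.1 -0.1 -0.7]
t 21.9 pos [446.1 334.1  26.9] w 8.708 F [-0.1  0.7 -0.3]
 shift cm now [0.01 0.26 0.19]  after turn [0.01 0.26 0.19]  turn [-0.1 -0.1 -0.7]
t 21.9 pos [446.1 334.1  26.9] w 8.708 F [-0.1  0.7 -0.3]
 shift cm now [0.01 0.26 0.19]  after turn [0.01 0.26 0.19]  turn [-0.1 -0.1 -0.7]
```

```bash
python3 -m jog '[[[0,0.2,0.15,0,0,0,8.7],[0,0,0,0,0,0,8.7],[0,0,0,0,0,0,3],[0,0,0,0,0,0,3],[0,0,0,0,0,0,3],[0,0,0,0,0,0,3],[0,0,0,0,0,0,3],[0,0,0,0,0,0,3]]]' 15
python3 -m jog '[[[0,0,-1,0,0,0,3],[0,0,-3,0,0,0,3],[0,0,-4,0,0,0,3],[0,0,-4,0,0,0,3],[0,0,0,0,0,0,3],[0,0,0,0,0,0,3]]]'
python3 - <<'E'
from h import *
d=shot('wrist','w7.png')
plan(651.5,123.7,140,-90.8)
z=ctrl.get_state()['position'][2]-.018
print(rect(d,'carabiner','wrist',z))
E
```

```text
time: 22.7
position: [0.4449, 0.3315, 0.0241]
tool_rot: [3.139, -0.128, 0.0]
ft_force: [0.6, 0.3, -0.5]
grip_width: 0.538
time: 23.3
position: [0.4451, 0.332, 0.1451]
tool_rot: [-3.137, 0.127, -0.001]
ft_force: [-0.6, 0.1, -0.4]
grip_width: 0.475
t 23.4 pos [444.3 331.5 143.9] w 4.160 F [-0.6 -0.2 -1.3]
 shift cm now [22.33 19.04  0.36]  after turn [21.   20.49  0.39]  turn [-0.   0.  -3.8]
(0.7, array([458.7, 331. ]), array([41.4, 54.3]), 'long-axis deg from +x 176.5')
```

View pics/w7.png

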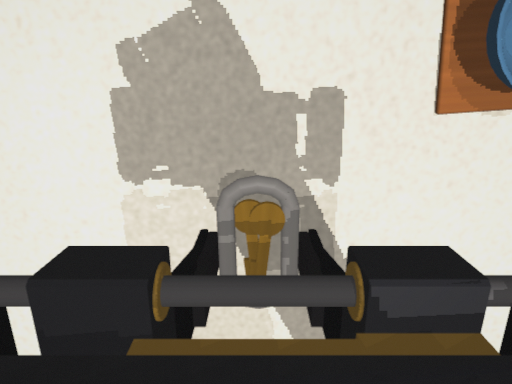

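The carabiner is held level (rows 176–300, col 258). I'll carry it over the tin.

```bash
python3 -m jog '[[[0,0,0,0,0,-3.6,3],[1.6,1.5,0,0,0,0,3],[2.7,2.7,0,0,0,0,3],[2.7,2.7,0,0,0,0,3],[2.7,2.7,0,0,0,0,3],[2.7,2.7,0,0,0,0,3],[2.7,2.7,0,0,0,0,3],[2.7,2.7,0,0,0,0,3],[1.9,1.9,0,0,0,0,3],[1.1,0.9,0,0,0,0,3],[0,0,0,0,0,0,3],[0,0,0,0,0,0,3]]]'
python3 - <<'E'
from h import *
d=shot('wrist','w8.png')
plan(649.5,123.7,48,-90.8)
z=ctrl.get_state()['position'][2]-.018
print(rect(d,'carabiner','wrist',z),rect(d,'tin','wrist',.022))
E
```

```text
time: 24.6
position: [0.6481, 0.1226, 0.1424]
tool_rot: [3.141, -0.03, -0.004]
ft_force: [-0.3, 0.1, -0.9]
grip_width: 0.475
t 24.6 pos [647.9 123.6 142.7] w 4.151 F [-0.9  1.5 -0.4]
 shift cm now [ 0.18 -0.01  9.47]  after turn [ 0.16 -0.01  9.47]  turn [-0.   0.2 -0.2]
(0.69, array([662.1, 122.6]), array([41.3, 53.1]), 'long-axis deg from +x 179.2') (0.65, array([661.2, 123.5]), array([32.2, 65.5]), 'long-axis deg from +x 90.5')
```

View pics/w8.png

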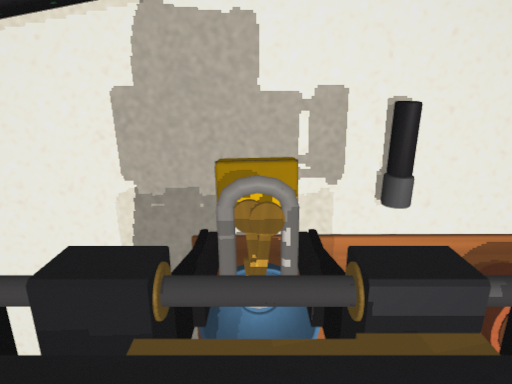

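```bash
python3 -m jog '[[[0.1,0,3,0,0,0,3],[0,0,3,0,0,0,3],[0,0,2.3,0,0,0,3],[0,0,0.8,0,0,0,3],[0,0,0.3,0,0,0,3],[0,0,0.1,0,0,0,3],[0,0,0,0,0,0,3],[0,0,0,0,0,0,3]]]'
python3 -c "
from h import *
plan(649.5,123.7,46.5,-90.8)"
```

```text
time: 25.55
position: [0.6508, 0.1232, 0.0502]
tool_rot: [-3.141, 0.028, -0.003]
ft_force: [-0.1, 1.6, 3.3]
grip_width: 0.476
t 25.6 pos [650.8 123.2  50.2] w 4.138 F [-0.1  1.6  3.3]
 shift cm now [-0.13 -0.05  0.37]  after turn [-0.13 -0.05  0.37]  turn [-0.1 -0.1 -0.2]
```

```bash
python3 -m jog '[[[0,0,0,0,0,0,3],[0,0,0,0,0,0,3]]]'
python3 -m jog '[[[0,0,0.1,0,0,0,3],[0,0,0,0,0,0,3]]]'
python3 -m jog '[[[0,0,0,0,0,0,3]]]'
```

```text
time: 25.75
position: [0.6507, 0.1232, 0.0501]
tool_rot: [-3.14, 0.028, -0.002]
ft_force: [-1.4, 1.8, 5.8]
grip_width: 0.48
time: 25.95
position: [0.6508, 0.1233, 0.0501]
tool_rot: [-3.14, 0.029, -0.002]
ft_force: [-3.4, 1.2, 11.0]
grip_width: 0.472
time: 26.05
position: [0.6507, 0.1232, 0.05]
tool_rot: [-3.14, 0.029, -0.002]
ft_force: [-3.7, 2.2, 10.9]
grip_width: 0.475
```

It is seated on the tin (force 11 N, z no longer falling). Releasing.

```bash
python3 -m jog '[[[0,0,-0.1,0,0,0,3],[0,0,0,0,0,0,5],[0,0,0,0,0,0,6],[0,0,0,0,0,0,6.5],[0,0,0,0,0,0,6.5],[0,0,-1,0,0,0,6.5],[0,0,-4,0,0,0,6.5],[0,0,-5,0,0,0,7],[0,0,-5,0,0,0,7],[0,0,0,0,0,0,7],[0,0,0,0,0,0,7]]]'
python3 - <<'E'
from h import *
d=shot('wrist','w9.png')
plan(422,-332,200,-25)
print(rect(d,'carabiner','wrist',.028),rect(d,'tin','wrist',.022))
E
```

```text
time: 27.15
position: [0.6509, 0.1224, 0.2012]
tool_rot: [-3.14, 0.029, -0.005]
ft_force: [-0.3, 0.2, 0.3]
grip_width: 0.8
t 27.2 pos [649.9 122.7 199.2] w 6.983 F [ 0.6 -0.1  0.2]
 shift cm now [-21.94  45.89  -0.11]  after turn [-50.84  -1.44  -0.08]  turn [ -0.   -0.  -66.1]
(0.71, array([652.7, 123.7]), array([73.9, 41.9]), 'long-axis deg from +x 0.0') (0.73, array([651.4, 150.4]), array([10.9, 49.6]), 'long-axis deg from +x 178.8')
```

View pics/w9.png

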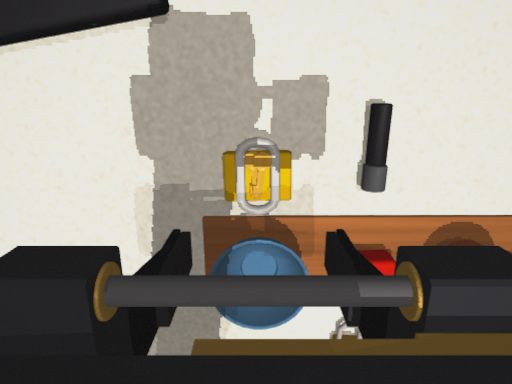

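The carabiner lies flat and centred on the tin (rows 138–213, col 258; tin cols 223–292). Now the glasses.

```bash
python3 -m jog '[[[-1,2,0,0,0,0,6],[-1.8,3.8,0,0,0,0,6],[-2,4.2,0,0,0,0,6],[-2,4.2,0,0,0,0,6],[-2,4.2,0,0,0,0,6],[-2,4.2,0,0,0,0,6],[-2,4.2,0,0,0,0,6],[-2,4.2,0,0,0,0,6],[-2,4.2,0,0,0,0,6],[-2,4.2,0,0,0,0,6],[-2,4.2,0,0,0,0,6],[-1.9,2.3,0,0,0,0,6]]]'
python3 -m jog '[[[0,0,0,0,0,-8.3,5],[0,0,0,0,0,-8.3,5],[0,0,0,0,0,-8.3,5],[0,0,0,0,0,-8.3,5],[0,0,0,0,0,-8.3,5],[0,0,0,0,0,-8.3,5],[0,0,0,0,0,-8.3,5],[0,0,0,0,0,-8,5],[0,0,0,0,0,0,5],[0,0,0,0,0,0,5]]]'
python3 - <<'E'
from h import *
d=shot('wrist','w10.png');e=shot('top')
o=[]
for x,n in((d,'wrist'),(e,'top')):
    t=finder.spot_point('glasses',n)
    if t: o.append((x,np.array(t[0]['point'])*[384,512])); print(o[-1][1],plane(*o[-1],0)*1000)
if len(o)==2: print(tri(o)*1000)
print(rect(d,'glasses','wrist',.005))
plan(421,-332,35,-25)
E
```

```text
time: 28.5
position: [0.4118, -0.335, 0.1982]
tool_rot: [3.14, -0.035, -0.003]
ft_force: [1.3, 0.2, -0.5]
grip_width: 0.69
time: 29.5
position: [0.4141, -0.3317, 0.1982]
tool_rot: [-2.651, -1.684, 0.002]
ft_force: [1.1, 0.3, 0.0]
grip_width: 0.577
[167.3088 261.3248] [ 418.97177165 -329.44590058    0.        ]
[253.4016 402.688 ] [ 417.19904476 -328.96130267    0.        ]
[ 417.57030063 -331.81680368   -9.83125277]
None
t 29.8 pos [ 414.6 -332.   198.9] w 4.990 F [-0.7  0.1 -0.4]
 shift cm now [ 0.28  0.59 16.39]  after turn [ 0.27  0.58 16.39]  turn [-0.  0. -0.]
```

View pics/w10.png

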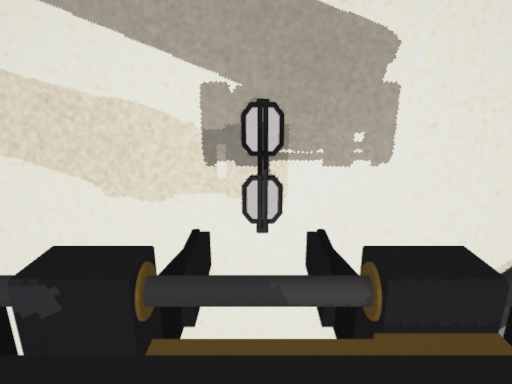

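The glasses run along col 262 (rows 99–232), with the bridge at about (165, 263), parallel to the tool's x.

```bash
python3 - <<'E'
from h import *
d=shot('wrist')
g=d['frame'].max(2)<50
for r in (100,110,120,145,160,165,170,185,200,215,228): 
    c=np.where(g[r,235:290])[0]+235; print(r,c.min(),c.max(),end=' | ')
print()
for z in(0.005,.017,.022): print(z,[np.round(plane(d,rc,z)[:2]*1000,1) for rc in((99,263),(165,263),(232,262.5))])
print(rect(shot('top'),'glasses','top',.008))
plan(421,-332,38,-25)
E
```

```text
100 256 267 | 110 243 279 | 120 241 282 | 145 242 281 | 160 257 266 | 165 257 266 | 170 258 266 | 185 242 280 | 200 242 280 | 215 245 277 | 228 260 266 | 
0.005 [array([ 449.1, -269.8]), array([ 422.5, -327.5]), array([ 391.8, -393. ])]
0.017 [array([ 449. , -269.4]), array([ 423.5, -325. ]), array([ 393.9, -388.2])]
0.022 [array([ 449. , -269.3]), array([ 423.9, -324. ]), array([ 394.7, -386.2])]
(0.88, array([ 419.7, -328.8]), array([129.7,  40.4]), 'long-axis deg from +x 65.4')
t 29.9 pos [ 414.6 -332.   199. ] w 4.979 F [-0.1 -0.7  0.2]
 shift cm now [ 0.27  0.58 16.1 ]  after turn [ 0.27  0.58 16.1 ]  turn [ 0. -0.  0.]
```

```bash
python3 -m jog '[[[0.6,0.5,3,0,0,0,4],[0,0,4,0,0,0,4],[0,0,4,0,0,0,4],[0,0,3.4,0,0,0,4],[0,0,1.6,0,0,0,4],[0,0,0.6,0,0,0,4],[0,0,0,0,0,0,4],[0,0,0,0,0,0,4]]]' 15
python3 - <<'E'
from h import *
d=shot('wrist','w11.png')
plan(421.5,-328.5,31,-25)
E
```

```text
time: 30.7
position: [0.4227, -0.3296, 0.0346]
tool_rot: [2.647, 1.687, 0.002]
ft_force: [0.7, -1.1, 1.7]
grip_width: 0.46
t 30.8 pos [ 422.9 -329.5   34.7] w 3.970 F [-0.  -0.2 -0.4]
 shift cm now [ 0.04 -0.17  0.37]  after turn [ 0.04 -0.17  0.37]  turn [ 0.2 -0.   0. ]
```

View pics/w11.png

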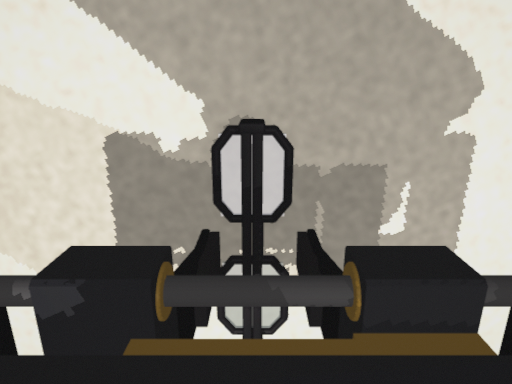

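The ridge is at col 253 against the jaw centre at 260. I'll shift slightly, lower and close.

```bash
python3 -m jog '[[[0,-0.3,0.3,0,0,0,4],[0,0,0,0,0,0,4]]]' 15
python3 -m jog '[[[0,0,0,0,0,0,0],[0,0,0,0,0,0,0],[0,0,0,0,0,0,0],[0,0,0,0,0,0,0],[0,0,0,0,0,0,0],[0,0,0,0,0,0,0],[0,0,0,0,0,0,0]]]' 15
python3 -m jog '[[[0,0,-1,0,0,0,0],[0,0,-3,0,0,0,0],[0,0,-4,0,0,0,0],[0,0,-4,0,0,0,0],[0,0,0,0,0,0,0]]]'
python3 - <<'E'
from h import *
d=shot('wrist')
plan(454.5,-99,150,-0.8)
z=ctrl.get_state()['position'][2]-.010
# held ridge far end
g=d['frame'].max(2)<50; r=np.where(g[60:200,253:262].any(1))[0]+60
print('first dark row',r[:1],plane(d,(r[0],257),z)*1000,ctrl.get_state()['position'])
E
```

```text
time: 30.95
position: [0.4189, -0.3273, 0.0305]
tool_rot: [2.649, 1.689, 0.002]
ft_force: [-0.6, 0.2, -1.0]
grip_width: 0.458
time: 31.65
position: [0.419, -0.3275, 0.0301]
tool_rot: [2.649, 1.689, 0.0]
ft_force: [0.1, 0.1, 0.8]
grip_width: 0.113
time: 32.15
position: [0.4215, -0.3301, 0.1556]
tool_rot: [2.643, 1.684, 0.009]
ft_force: [1.2, -1.2, -0.3]
grip_width: 0.113
t 32.2 pos [ 420.5 -328.7  153. ] w 0.983 F [-0.8  1.  -0.7]
 shift cm now [22.26 -6.61  0.29]  after turn [23.01  3.08  0.3 ]  turn [  0.4   0.  -24.2]
first dark row [121] [ 449.63655807 -269.85401005  143.02017885] [ 0.42049676 -0.32868835  0.15302018]
```

The grip is centred on the ridge. But at 30 mm TCP height the gripper's body would clear the succulent by only about 1 mm. I'll set the glasses back down and regrip 4 mm higher.

```bash
python3 -m jog '[[[0,0,4,0,0,0,0],[0,0,4,0,0,0,0],[0,0,3,0,0,0,0],[0,0,0.8,0,0,0,0],[0,0,0.2,0,0,0,0],[0,0,0,0,0,0,0],[0,0,0,0,0,0,3],[0,0,0,0,0,0,3],[0,0,0,0,0,0,3],[0,0,-0.4,0,0,0,3],[0,0,0,0,0,0,3],[0,0,0,0,0,0,3]]]'
python3 -m jog '[[[0,0,0,0,0,0,0],[0,0,0,0,0,0,0],[0,0,0,0,0,0,0],[0,0,0,0,0,0,0],[0,0,0,0,0,0,0],[0,0,0,0,0,0,0],[0,0,0,0,0,0,0]]]' 20
python3 -m jog '[[[0,0,-1,0,0,0,0],[0,0,-3,0,0,0,0],[0,0,-4,0,0,0,0],[0,0,-4,0,0,0,0],[0,0,0,0,0,-8.1,0],[0,0,0,0,0,-8.1,0],[0,0,0,0,0,-8.1,0],[0,0,0,0,0,0,0],[0,0,0,0,0,0,0]]]'
python3 - <<'E'
from h import *
plan(453.4,-96.6,150,-0.8)
E
```

```text
time: 33.4
position: [0.4192, -0.3275, 0.0344]
tool_rot: [2.649, 1.689, 0.001]
ft_force: [-1.0, -1.0, -0.0]
grip_width: 0.343
time: 34.1
position: [0.4189, -0.3274, 0.034]
tool_rot: [-2.649, -1.689, -0.0]
ft_force: [0.3, 0.2, -0.6]
grip_width: 0.113
time: 35.0
position: [0.4188, -0.3277, 0.1544]
tool_rot: [2.238, 2.204, 0.001]
ft_force: [-0.1, 0.8, -0.8]
grip_width: 0.111
t 35.0 pos [ 418.8 -327.7  154.4] w 0.963 F [-0.1  0.8 -0.8]
 shift cm now [23.16  3.1   0.45]  after turn [23.15  3.13  0.44]  turn [ 0.  -0.  -0.1]
```

```bash
python3 -m jog '[[[1.2,0.3,0,0,0,0,0],[2,0.3,0,0,0,0,0],[2.5,0.3,0,0,0,0,0],[2.5,0.3,0,0,0,0,0],[2.5,0.3,0,0,0,0,0],[2.5,0.3,0,0,0,0,0],[2.5,0.3,0,0,0,0,0],[2.5,0.3,0,0,0,0,0],[2.5,0.3,0,0,0,0,0],[1.6,0.2,0,0,0,0,0],[0.8,0.2,0,0,0,0,0],[0,0,0,0,0,0,0]]]'
python3 -m jog '[[[0,0,0,0,0,0,0],[0,0,0,0,0,0,0]]]'
python3 - <<'E'
from h import *
d=shot('wrist','w12.png')
plan(453.4,-96.6,35,-0.8)
print(rect(d,'glasses','wrist',ctrl.get_state()['position'][2]-.015),rect(d,'runner','wrist',.006))
E
```

```text
time: 36.2
position: [0.4528, -0.0962, 0.1541]
tool_rot: [2.234, 2.209, 0.0]
ft_force: [-1.1, -1.4, 0.8]
grip_width: 0.113
time: 36.4
position: [0.4524, -0.0981, 0.1541]
tool_rot: [2.237, 2.206, -0.0]
ft_force: [0.1, 0.2, 0.2]
grip_width: 0.11
t 36.5 pos [452.4 -98.  154. ] w 0.966 F [0.3 0.4 0.3]
 shift cm now [ 0.14  0.1  11.9 ]  after turn [ 0.14  0.1  11.9 ]  turn [-0.  0.  0.]
None (0.74, array([544.3, -54.9]), array([199.1, 109.2]), 'long-axis deg from +x 89.2')
```

View pics/w12.png

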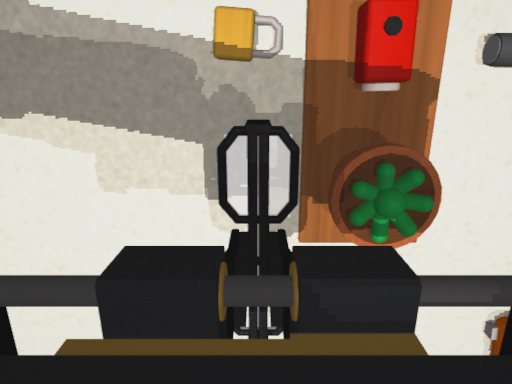

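The glasses are held parallel to the runner and clear of the padlock (35, 235). Lowering now.

```bash
python3 -m jog '[[[0.1,0.1,3,0,0,0,0],[0,0,4,0,0,0,0],[0,0,3,0,0,0,0],[0,0,1,0,0,0,0],[0,0,0.5,0,0,0,0],[0,0,0.2,0,0,0,0],[0,0,0.2,0,0,0,0],[0,0,0,0,0,0,0],[0,0,0,0,0,0,0]]]'
python3 -c "
from h import *
plan(453.4,-96.6,34,-0.8)"
```

```text
time: 37.45
position: [0.4543, -0.0958, 0.0358]
tool_rot: [2.234, 2.208, 0.002]
ft_force: [0.2, 0.3, 0.0]
grip_width: 0.112
t 37.5 pos [454.3 -95.8  35.8] w 0.976 F [0.2 0.3 0. ]
 shift cm now [-0.08 -0.09  0.18]  after turn [-0.08 -0.09  0.18]  turn [ 0.1 -0.   0.1]
```

```bash
python3 -m jog '[[[-0.1,-0.1,0.15,0,0,0,0],[0,0,0,0,0,0,0],[0,0,0,0,0,0,1.5],[0,0,0,0,0,0,2.5],[0,0,0,0,0,0,2.8],[0,0,0,0,0,0,2.8],[0,0,0,0,0,0,2.8]]]'
python3 -m jog '[[[0,0,-1,0,0,0,2.8],[0,0,-2,0,0,0,2.8],[0,0,-4,0,0,0,2.8],[0,0,-4,0,0,0,2.8],[0,0,-4,0,0,0,2.8],[0,0,-3,0,0,0,2.8],[0,0,-1,0,0,0,2.8]]]'
python3 -m jog '[[[-3,0,0,0,0,0,2.8],[-4,0,0,0,0,0,2.8],[-4,0,0,0,0,0,2.8],[-4,0,0,0,0,0,2.8],[-4,0,0,0,0,0,2.8],[-4,0,0,0,0,0,2.8],[-4,0,0,0,0,0,2.8],[-2,0,0,0,0,0,2.8],[0,0,0,0,0,0,2.8],[0,0,0,0,0,0,2.8],[0,0,0,0,0,0,2.8]]]'
python3 - <<'E'
from h import *
e=shot('top','t13.png');c=shot('scene')
Z=dict(runner=.006,bowl=.051,pot=.061,bike_light=.032,tin=.018,carabiner=.03,glasses=.008,padlock=.01,torch=.012,tape=.02)
for l in Z: print(l,rect(e,l,'top',Z[l]),rect(c,l,'scene',Z[l]) if l in('torch','carabiner') else '')
S=np.hstack([cv2.resize(e['frame'][110:270,150:360],(399,304),interpolation=2),cv2.resize(c['frame'][120:290,140:360],(393,304),interpolation=2)])
cv2.imwrite('pics/m13.png',S[:,:,::-1]); plan(0,0,0,0)
E
```

```text
time: 38.15
position: [0.4526, -0.0968, 0.0335]
tool_rot: [-2.234, -2.209, 0.0]
ft_force: [-0.9, -0.4, -0.0]
grip_width: 0.314
time: 38.85
position: [0.4543, -0.0974, 0.2275]
tool_rot: [2.232, 2.205, 0.009]
ft_force: [0.8, 0.1, -0.5]
grip_width: 0.323
time: 39.95
position: [0.4497, -0.3851, 0.2231]
tool_rot: [-2.231, -2.21, -0.002]
ft_force: [0.5, 0.1, 0.1]
grip_width: 0.32
runner (0.74, array([546.2,  13.4]), array([341.6, 109.9]), 'long-axis deg from +x 89.2') 
bowl (0.95, array([547.1, 122. ]), array([96.2, 97.7]), 'long-axis deg from +x 91.4') 
pot (0.74, array([544.4, -97.2]), array([77.6, 79.5]), 'long-axis deg from +x 91.4') 
bike_light (0.87, array([546.1,   9.7]), array([36.5, 61.2]), 'long-axis deg from +x 91.3') 
tin (0.67, array([649.7,  93.4]), array([45. , 11.6]), 'long-axis deg from +x 2.0') 
carabiner (0.64, array([651.3, 120.3]), array([72.6, 43.7]), 'long-axis deg from +x 1.5') (0.52, array([655.1, 120.7]), array([44.4, 73.9]), 'long-axis deg from +x 179.4')
glasses (0.64, array([453. , -99.4]), array([128.9,  41.6]), 'long-axis deg from +x 89.4') 
padlock (0.64, array([443.7,  19.8]), array([52.2, 36.6]), 'long-axis deg from +x 1.3') 
torch (0.88, array([674.9,   5.6]), array([83.9, 25.8]), 'long-axis deg from +x 1.4') (0.72, array([674.8,   6.7]), array([29. , 93.3]), 'long-axis deg from +x 179.0')
tape (0.63, array([ 711.3, -265.9]), array([64.9, 62.1]), 'long-axis deg from +x 2.7') 
t 40.6 pos [ 449.2 -386.8  223.5] w 2.788 F [ 0.8  0.3 -0.1]
 shift cm now [ 38.16 -45.37  22.35]  after turn [ 38.68 -44.92  22.35]  turn [ 0.  -0.  -0.7]
```

View pics/m13.png

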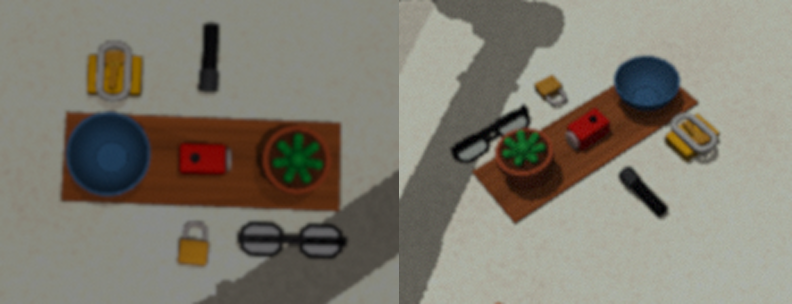

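Everything is in place in both views: the light is midway, the tin with the carabiner is behind the bowl, and the glasses are in front of the pot. The padlock, torch and tape are where they were. Handing in.

```bash
python3 -c "
from bench import close_job
print(close_job())"
```

```text
the job is handed in; nothing more can be done
None
```

I set everything out as asked and handed the job in at about 41 s, with the gripper empty and clear of everything. The order was light, tin, carabiner onto the standing tin, then glasses.

My last top and scene pictures showed the following:

| Thing | Result |
|---|---|
| Bike light | On the runner, within about 3 mm of midway between bowl and pot, turned about 2° from the runner |
| Tin | About 104 mm behind the bowl's centre, in line to about 3 mm, turned about 1° from the runner |
| Carabiner | Flat on the tin, centred to about 2 mm |
| Glasses | About 91 mm in front of the pot's centre, about 2–3 mm to one side, parallel to the runner within 1° |
| Padlock, torch, tape | Where they were, within about 3 mm (measuring noise) |

- **Tin measurement:** the last picture's tin mask showed only the strip not covered by the carabiner. Its position and angle are from the wrist view before the carabiner went on; the later wrist view agreed by eye.
- **Height disagreements:** some two-view height estimates were 5–18 mm off the stated heights, because the finder's points were slightly off. I relied on contact and outlines for those heights instead.
- **Glasses regrip:** I set the glasses down once and gripped them 4 mm higher, so that the gripper's body would clear the plant.

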